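Load the spare cement rod into the feeder

ROBOT

A 6-joint arm with a two-finger parallel gripper is mounted at the origin on the work surface. World frame = base frame: x ahead of the robot, y to its left, z up, the work surface at z = 0. Lengths are in m, angles in degrees, forces in N, time in s.
With the tool pointing down it reaches from about 0.325 to 0.925 m from the base axis. Payload 3.1 kg.
Tool frame: the origin (TCP) lies at the very end of the fingers, on their centre line; the grasp point (between the pads) lies robot.grasp_offset behind it (robot.grasp_offset is the distance from the TCP to the grasp point, in m); z points along the fingers, y is the line along which they close (so a half turn about z gives the same grasp; the last joint's range is limited). The gripper opens to 85 mm and grips with 20 to 120 N. Pads are 22 mm wide; open, the fingers measure 114 mm over their backs; the gripper's body (76 mm by 85 mm) begins 54 mm behind the grasp point. The pads swing forward as they close: fully open they stand 13 mm farther back than shut.
Start: joints at [58.545, 12.427, 92.441, -0, 75.132, -6.429], TCP at [0.264, 0.566, 0.231] pointing down, gripper open.
Joint ranges: [-157.48, 157.48], [-44.54, 120.13], [17.64, 146.25], [-64.5, 244.5], [7.68, 150.69], [-147.95, 147.95]. Speed limits (degrees/s): [159.86, 159.86, 180, 180, 180, 180].

INTERFACE

Orientations are given as a 3x3 rotation matrix whose columns are the frame's x, y, z axes.
In Python, from station import robot gives the robot as it stands. The module is installed in compiled form; this text tells all that it offers.
- The arm moves only by the tool play_rows, never from a script. Its argument "motion" is a list of rows, each a list of 3 entries, a list of its own where there are three numbers: the shift along the world's x, y, z each as a share of 0.25 m, from -1 to 1, then the turn, a rotation vector about the world's x, y, z each as a share of 180 degrees, from -1 to 1, then the opening, from 0 (shut) to 1 (fully open). In form: [[[dx, dy, dz], [wx, wy, wz], claw], ...]. A call has 1 to 5 rows; each row is the pose to reach, as a shift and turn from the pose commanded when the call began, turning the shorter way round; what a row does not reach only later rows make up. A row lasts 1/12 s, in which the tool goes at most 41.7 mm and 7.16 degrees, less where a joint would pass 70% of its speed; a pose out of reach is approached as far as the arm can. A call with a number of a shift or a turn outside -1 to 1 is refused whole. A call with a gripper value outside its range is refused whole. The fingers move at their own pace and stop on an object; the grip force is fixed at half the most. Time passes only in rows, so rows that repeat a pose let the fingers close. It gives the time, the measured TCP pose, the force, the opening and the grip force at its end, in the units of the state.
- robot.get_obs(): the state, without advancing time (a new reading comes with each control period).
- robot.grab_frame(name): name is "side" or "top" or "wrist"; returns a dict with "frame" (400x640x3 uint8, red, green, blue), "camera_matrix" (3x3 intrinsics, pixels), "D" ([k1, k2, p1, p2, k3] as OpenCV has them; the pictures are not rectified), "camera_from_world" (4x4, takes a point from world to camera coordinates). Camera axes: x right, y down, z forward; pixel columns grow to the right and rows downward; lengths in m; the calibration is good to about 2 mm. A picture is of the moment at which its call begins. There is no depth.
- robot.close_job(): hands the job in; it is judged then, once.
The state is a dict: "time_s": time; "qpos": joint angles; "qd": joint speeds; "joint_efforts": joint torques, N m; "ee_pos": TCP position; "orientation": TCP orientation; "wrist_force": force on the tool from outside, world axes, zero at the start; "torque": the same for the moment, N m; "grip_width": opening from 0.0 (shut) to 1.0 (fully open); "finger_force": force on a finger pad.
Only numpy, scipy, OpenCV 4.12 (cv2) and the standard library are available. Lean on these libraries where they do the work, as an engineer would, in place of code of your own. Each camera call takes 0.05 s, during which the arm holds its last target. There are 200 camera calls.

TASK

Snap the spare cement rod forward, towards the robot, out of the sprung C-clip on the rod feeder so that it drops down the ramp and comes to lie along the loading trough. Then push it along the trough into the feed tube behind the rod already in there, until both rods are fully home against the closed end of the tube. Leave the hammer, the tin and the wire spool where they are.

Things in the scene. Friction and masses are not known exactly. Their poses are not given: they have to be found in the camera images.
- feeder: Fixed green rod feeder with dark steel sheet parts; pose differs each time. Origin on the bench under the loading area; +x away from the robot (at yaw 0), +y along the trough towards the feed tube, z up. Its other points below are given as (x, y, z) mm in this frame. Base plate 12 high. A green housing, 117 high, stands over the tube's far end: x -80 to 20, y 250 to 340.
- clip (a point): Axis of the C-clip, at (38, 0, 88), axes as the feeder's. Clip 14 wide (along y), its top 16 above the axis; two sprung steel jaws above and below the rod, mouth towards -x. About 12 N draws the rod out after some 9 mm; the jaws close again by themselves. Beside clip and post, behind the rod, it is empty down to the base plate: fingers can reach down there and draw the rod forward.
- post (a point): Top of the steel post that carries the clip from behind, at (54, 0, 96). Post 14 wide along y, x 48 to 60.
- ramp (a point): Upper edge of the 30 degree ramp under the clip, at (30, 0, 61). The ramp falls to the trough floor at x = -16 (34.8 high), y -60 to 60. Upright cheeks 3 thick at y = -61.5 and 61.5 flank it, x -15 to 54, 67 high, but 99 high where x is over 20.
- trough (a point): Axis of a rod resting in the trough against its front wall, at (-42, 0, 39). The wall's inner face is x = -50, wall 3 thick, top 65 high. Floor y -140 to 70, 30 high at the wall, rising 8 degrees to 34.8 at x = -16, so that a rod rolls to the wall. The -y end is open.
- mouth (a point): Centre of the feed tube's mouth, (-41, 70, 40.5), axes as the feeder's. Square bore towards +y, 22 wide, 21 high, 180 deep to the closed end; tube top 54 high, with a sight slot; small flared lip (8 mm towards -y) on its +x side. Fully home, the second rod's tail stands 20 mm out: its centre is 30 inside the mouth, the first rod's 130.
- spare_rod: Off-white hard cement rod, round, 16 mm diameter, 100 mm long, about 25 g. Starts held at its middle in the clip, along the feeder's y, both ends free. Origin at its centre; its own y axis is its length.
- first_rod: An equal rod lying wholly inside the feed tube, not yet home, at a different depth each time; seen through the sight slot. Origin at its centre; y its length.
- hammer: Bystander: hammer lying on the bench, 270 mm long.
- tin: Bystander: open steel tin, 84 mm across, 50 high.
- spool: Bystander: steel wire spool standing on end, 60 mm across, 40 high.
Mind the look-alikes: they are no part of the job. Leave any green or red look-alike of the spare_rod alone.

How it is judged (in metres and radians):
On the way:
1. the spare rod is out of the clip and lies along the trough (x of spare_rod in the frame of trough between -0.005 and 0.008 m and z of spare_rod in the frame of trough between -0.004 and 0.006 m and angle between the y axis of spare_rod and the y axis of feeder, either way round below 0.1 rad), for 0.2 s.
At the end, for the whole second after the job is handed in: Both rods are in the feed tube one behind the other and at rest, within 4 mm of fully home: the first rod's centre at least 126 mm inside the mouth, the spare rod's centre at least 26 mm inside the mouth and in line with the tube (within 0.08 rad) (y of spare_rod in the frame of mouth between 0.026 and 0.036 m and y of first_rod in the frame of mouth between 0.126 and 0.136 m and x of spare_rod in the frame of mouth between -0.008 and 0.008 m and z of spare_rod in the frame of mouth between -0.007 and 0.007 m and angle between the y axis of spare_rod and the y axis of feeder, either way round below 0.08 rad and linear speed of each of spare_rod, first_rod below 0.01 m/s); the robot touches nothing.
It fails at once if the hammer, the tin or the spool is moved more than 20 mm (distance of any of hammer, tin, spool from where it was at the start of the episode above 0.02 m).
It also fails if it takes over 38 s, if anything falls off the work surface, if the arm or the gripper's body presses on something with over 40 N, if the wrist force passes 120 N, or if a joint passes its speed limit or range.

## Working session

There is one attempt and no reset: what is moved stays moved. The work goes in short steps, Python scripts to look and compute and a tool call to move; the robot and the scene stay as the last step left them, time stands still between calls to the robot, and variables do not carry over. Pictures are saved under pics/ and viewed, at most 13 in all, crops included, and the job is handed in when it is done.

Besides the shell and the picture viewer there is one more tool, called after "Request:" as a command line: name --argument value ..., lists and objects as JSON in quotes. play_rows: Moves the arm, as the interface text tells. Its arguments: {"type":"object","properties":{"motion":{"type":"array"}},"required":["motion"]}

```bash
mkdir -p pics
python3 - <<'E'
from station import robot
import cv2,pickle,numpy as np
o=robot.get_obs();print(o,robot.grasp_offset)
for n in("top","side","wrist"):
    f=robot.grab_frame(n);pickle.dump(f,open(f"{n}0.pkl","wb"));cv2.imwrite(f"pics/{n}0.png",f["frame"][...,::-1])
    print(n,np.round(f["camera_from_world"],3).tolist(),f["camera_matrix"].tolist(),f["D"])
E
```

```text
{'time_s': 0.0, 'qpos': array([ 5.85452982e+01,  1.24775826e+01,  9.25290957e+01, -2.47757148e-05,
        7.51313392e+01, -6.42643961e+00]), 'qd': array([ 0.0788415 , -0.07783558,  0.11608314,  0.04768182,  0.03697699,
        0.13037343]), 'joint_efforts': array([-3.12452958e-04, -3.96842051e+01, -3.03853834e+01, -1.82826770e-04,
        9.64553707e-03,  1.79274153e-06]), 'ee_pos': array([0.26394599, 0.56563059, 0.22995371]), 'orientation': array([[-9.06099090e-01,  4.23063659e-01, -1.25664407e-03],
       [ 4.23065440e-01,  9.06096800e-01, -2.05510151e-03],
       [ 2.69202403e-04, -2.39376829e-03, -9.99997099e-01]]), 'wrist_force': array([0.22601924, 0.47890177, 0.23867575]), 'torque': array([ 0.00434554,  0.05061407, -0.02877955]), 'finger_force': 0.0, 'grip_width': 0.996770239752338} 0.0187
top [[-0.0, -1.0, 0.002, -0.136], [-0.995, 0.0, -0.096, 0.543], [0.096, -0.002, -0.995, 1.097], [0.0, 0.0, 0.0, 1.0]] [[505.8653661598174, 0.0, 310.8865978074105], [0.0, 505.8653661598174, 204.95443623426522], [0.0, 0.0, 1.0]] [-0.00095315  0.          0.          0.          0.        ]
side [[-0.703, -0.711, 0.011, 0.308], [-0.561, 0.545, -0.623, 0.423], [0.437, -0.444, -0.782, 0.644], [0.0, 0.0, 0.0, 1.0]] [[367.2119961619656, 0.0, 317.4044838554668], [0.0, 367.2119961619656, 199.83656436210367], [0.0, 0.0, 1.0]] [-0.06741717  0.          0.          0.          0.        ]
wrist [[0.423, 0.906, -0.003, -0.624], [0.864, -0.403, 0.302, -0.039], [0.272, -0.13, -0.953, 0.38], [0.0, 0.0, 0.0, 1.0]] [[301.7620846422886, 0.0, 320.2901753195887], [0.0, 301.7620846422886, 194.2749061755517], [0.0, 0.0, 1.0]] [-0.01878065  0.          0.          0.          0.        ]
```

View pics/top0.png

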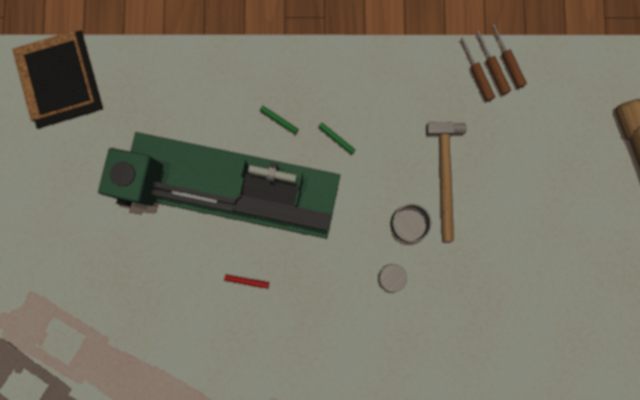

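View pics/side0.png

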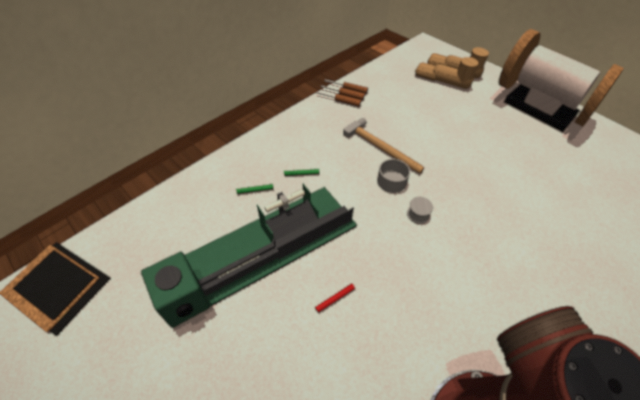

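Candidates: the off-white rod in the clip (272,173) fits the spare rod. The green rods (279,119) and (337,138) and the red one (247,282) are look-alikes. The white strip at (195,197) is the first rod, seen through the sight slot. I'll measure and confirm with a crop.

```bash
cat > h.py <<'E'
import cv2,pickle,numpy as np
def ray(f,px):
    M=np.asarray(f["camera_from_world"]);K=np.asarray(f["camera_matrix"]);D=np.asarray(f["D"])
    u=cv2.undistortPoints(np.array(px,float).reshape(-1,1,2),K,D)[:,0]
    d=np.c_[u,np.ones(len(u))]@M[:3,:3]
    return -M[:3,:3].T@M[:3,3],d
def onz(f,px,z):
    c,d=ray(f,px);return c+d*((z-c[2])/d[:,2])[:,None]
def proj(f,P):
    M=np.asarray(f["camera_from_world"]);return cv2.projectPoints(np.array(P,float).reshape(-1,1,3),cv2.Rodrigues(M[:3,:3])[0],M[:3,3],np.asarray(f["camera_matrix"]),np.asarray(f["D"]))[0][:,0]
def fw(P,o,yaw):
    c,s=np.cos(yaw),np.sin(yaw);P=np.atleast_2d(P)
    return np.c_[o[0]+c*P[:,0]-s*P[:,1],o[1]+s*P[:,0]+c*P[:,1],P[:,2]]
E
python3 - <<'E'
from h import *
f=pickle.load(open("top0.pkl","rb"));im=f["frame"]
hsv=cv2.cvtColor(im,cv2.COLOR_RGB2HSV)
g=((hsv[...,0]>60)&(hsv[...,0]<95)&(hsv[...,1]>110)).astype(np.uint8)
d=((im.max(2)<115)).astype(np.uint8);d[:120]=0;d[250:]=0;d[:,:90]=0;d[:,345:]=0
c=max(cv2.findContours(d,0,1)[0],key=cv2.contourArea);print("body",cv2.approxPolyDP(c,4,True)[:,0].tolist())
w=((im.min(2)>115)).astype(np.uint8);m=np.zeros_like(w);cv2.drawContours(m,[cv2.convexHull(c)],-1,1,-1);m=cv2.erode(m,np.ones((7,7)))
n,l,s,ce=cv2.connectedComponentsWithStats(w*m)
for i in range(1,n):
    if s[i,4]>25:
        p=np.argwhere(l==i)[:,::-1].astype(np.float32);r=cv2.minAreaRect(p);print(s[i],ce[i],r)
a=cv2.resize(im[115:250,90:350],None,fx=3,fy=3,interpolation=2)
cv2.imwrite("pics/crop0.png",a[...,::-1])
E
```

```text
body [[108, 148], [97, 192], [129, 212], [153, 213], [161, 204], [327, 238], [338, 173], [137, 131], [129, 150]]
[118 139  13  10  62] [125.4516129  144.69354839] ((125.62922668457031, 145.60675048828125), (6.571987152099609, 14.415971755981445), 57.9946174621582)
[250 167  19   7  59] [258.98305085 169.89830508] ((258.9176330566406, 169.87059020996094), (18.65601921081543, 3.0370264053344727), 12.52880859375)
[275 173  20   6  60] [284.51666667 175.45      ] ((284.5192565917969, 175.40386962890625), (19.611614227294922, 2.941741943359375), 11.309932708740234)
[157 206 107  22 521] [196.25911708 215.78694818] ((210.46249389648438, 216.60853576660156), (106.91959381103516, 8.196867942810059), 7.765166282653809)
```

View pics/crop0.png

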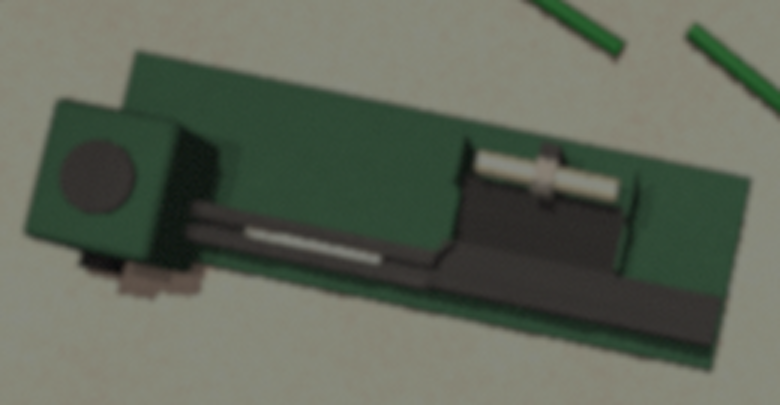

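The crop confirms the spare rod, clipped at its middle, running from about (248,169) to (296,178) in the full image. The feeder's +y points left and slightly up. The first rod shows in the slot from about (172,192) to (217,202).

Run:
```python
from h import *
t=pickle.load(open("top0.pkl","rb"));s=pickle.load(open("side0.pkl","rb"))
def rod(f,box,th):
    x0,y0,x1,y1=box;w=(f["frame"][y0:y1,x0:x1].min(2)>th).astype(np.uint8)
    ys,xs=np.nonzero(w);p=np.c_[xs+x0,ys+y0].astype(np.float32)
    return cv2.minAreaRect(p),len(p)
for th in(85,100):print(rod(t,(246,163,300,183),th),rod(t,(165,186,222,205),th))
r=rod(t,(246,163,300,183),85)[0]
b=cv2.boxPoints(r);b=b[np.argsort(b[:,0])];e=np.array([b[:2].mean(0),b[2:].mean(0)])
P=onz(t,e,.088);v=P[0]-P[1];print("rod ends",P,np.linalg.norm(v),"yaw",np.degrees(np.arctan2(-v[0],v[1])))
q=onz(t,[[137,131],[338,173]],.012);v=q[0]-q[1];print("plate far edge",q,np.degrees(np.arctan2(-v[0],v[1])))
q=onz(t,[[330,211],[330-103,190]],.065)
yaw=np.arctan2(-v[0],v[1]);
c=P.mean(0);o=c-fw([[.038,0,0.]],(0,0),yaw)[0]
print("origin",o,np.degrees(yaw))
pts=[[.038,.05,.088],[.038,-.05,.088],[-.053,-.14,.065],[-.053,.07,.065],[-.08,.25,.117],[.02,.25,.117],[-.08,.34,.117],[.02,.34,.117],[.054,0,.096],[-.015,.0615,.067],[.054,.0615,.099],[.054,-.0615,.099],[-.015,-.0615,.067]]
W=fw(pts,o,yaw)
for n,f in(("top",t),("side",s)):
    im=cv2.resize(f["frame"],None,fx=2,fy=2)
    for u in proj(f,W):cv2.circle(im,tuple(int(k) for k in np.round(u*2+.5)),2,(255,0,255),-1)
    a=im[240:500,180:700] if n=="top" else im[340:680,260:740]
    cv2.imwrite(f"pics/ov_{n}.png",a[...,::-1])
a=cv2.imread("pics/ov_top.png");b=cv2.imread("pics/ov_side.png");z=np.zeros((600,520,3),np.uint8);z[:260,:520]=a;z[260:600,:480]=b;cv2.imwrite("pics/ov.png",z)
```

```text
(((274.0, 171.5), (17.0, 50.0), 90.0), 332) (((194.50001525878906, 196.50003051757812), (43.93173599243164, 3.347670316696167), 11.888657569885254), 138)
(((274.0, 171.0), (16.0, 50.0), 90.0), 244) (((194.51593017578125, 196.42440795898438), (41.97463607788086, 2.3691205978393555), 11.888657569885254), 96)
rod ends [[ 0.60762659 -0.00499464  0.088     ]
 [ 0.60763395 -0.11051936  0.088     ]] 0.10552471681224049 yaw 0.003993048932485824
plate far edge [[ 0.71339681  0.26063163  0.012     ]
 [ 0.61664529 -0.19708021  0.012     ]] -11.93553280992251
origin [ 0.57045179 -0.04989818  0.088     ] -11.93553280992251
```

View pics/ov.png

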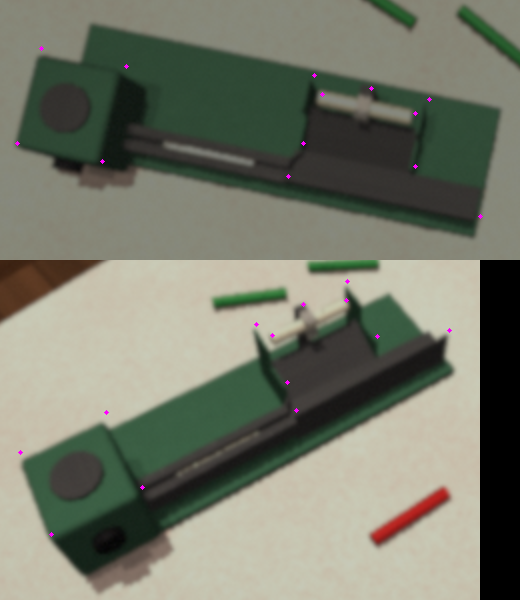

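The overlay is close but a few mm off, because bench background got into the rod mask. I'll refit using clean edges.

Run:
```python
from h import *
t=pickle.load(open("top0.pkl","rb"));s=pickle.load(open("side0.pkl","rb"))
im=t["frame"].astype(float)
# plate far edge: column-wise subpixel crossing of red channel
pts=[]
R=cv2.GaussianBlur(im[...,0],(3,3),0)
for x in range(150,330,3):
    y0=131+(x-137)*42/201; ys=np.arange(int(y0)-7,int(y0)+8);v=R[ys,x];m=(v[:4].mean()+v[-4:].mean())/2
    i=np.nonzero(v<m)[0][0]; pts.append([x,ys[i]-1+(v[i-1]-m)/(v[i-1]-v[i])])
def yawof(P):
    vx,vy,_,_=cv2.fitLine(P[:,:2].astype(np.float32),cv2.DIST_HUBER,0,.01,.01).ravel()
    if vy<0:vx,vy=-vx,-vy
    return np.degrees(np.arctan2(-vx,vy))
P=onz(t,pts,.012);print("far edge yaw",yawof(P))
# slot / rod1
ys,xs=np.nonzero(im[186:206,165:222].min(2)>85);P=onz(t,np.c_[xs+165,ys+186],.048);print("slot yaw",yawof(P))
# spare: restrict by distance from line
def rod(f,a,b,hw,th):
    m=np.zeros(f["frame"].shape[:2],np.uint8);cv2.line(m,a,b,1,hw);w=(f["frame"].min(2)>th)&(m>0)
    ys,xs=np.nonzero(w);return np.c_[xs,ys].astype(np.float32)
p=rod(t,(245,168),(299,178),13,80);print(cv2.minAreaRect(p),len(p))
P=onz(t,p,.090);print("spare yaw",yawof(P),P.mean(0),P.min(0),P.max(0))
H=[[.02,.34,.117],[-.08,.34,.117],[.02,.25,.117],[-.08,.25,.117],[.038,.05,.09],[.038,-.05,.09]]
tp=[(109,147.7),(98.3,193.3),(151.7,156),(140.7,201.7),(248.3,169),(296.3,177.7)]
W=np.vstack([onz(t,[u],h[2]) for u,h in zip(tp,H)])
A=np.array(H)[:,:2];B=W[:,:2];U,S,V=np.linalg.svd((A-A.mean(0)).T@(B-B.mean(0)));Rm=(U@V).T
print("rigid yaw",np.degrees(np.arctan2(Rm[1,0],Rm[0,0])),"o",B.mean(0)-Rm@A.mean(0),"res mm",np.round(1000*(B-(A@Rm.T+B.mean(0)-Rm@A.mean(0))),1).tolist())
```

```text
far edge yaw -11.852158
slot yaw -12.464771
((272.0294189453125, 172.3823699951172), (47.77951431274414, 9.45888900756836), 14.03624439239502) 334
spare yaw -12.454027 [ 0.60482711 -0.05387134  0.09      ] [ 0.58922802 -0.10218146  0.09      ] [ 0.62116169 -0.00510296  0.09      ]
rigid yaw -11.568962481676252 o [ 0.56653397 -0.04837977] res mm [[-1.8, -0.1], [1.5, -1.9], [-1.1, -0.5], [2.3, -0.9], [-1.2, 3.3], [0.4, 0.1]]
```

Request:
play_rows --motion '[[[0.077,-0.131,0],[0,0,0.015],0.5],[[0.153,-0.263,0],[0,0,0.03],0.5],[[0.23,-0.394,0],[0,0,0.045],0.5],[[0.306,-0.526,0],[0,0,0.06],0.5],[[0.383,-0.657,0],[0,0,0.073],0.5]]'

```text
time_s: 0.57
ee_pos: [0.3603, 0.4004, 0.2309]
orientation: [[-0.979, 0.203, -0.0], [0.203, 0.979, -0.0], [0.0, -0.001, -1.0]]
wrist_force: [1.3, 0.1, -0.3]
grip_width: 0.499
finger_force: 0.0
```

Request:
play_rows --motion '[[[0.077,-0.131,0],[0,0,0],0.5],[[0.153,-0.263,0],[0,0,0],0.5],[[0.23,-0.394,0],[0,0,0],0.5],[[0.306,-0.526,0],[0,0,0],0.5],[[0.383,-0.657,0],[0,0,0],0.5]]'

```text
time_s: 0.98
ee_pos: [0.4562, 0.236, 0.2311]
orientation: [[-0.979, 0.206, -0.0], [0.206, 0.979, -0.0], [0.0, -0.0, -1.0]]
wrist_force: [1.1, 0.4, 0.2]
grip_width: 0.499
finger_force: 0.0
```

Request:
play_rows --motion '[[[0.077,-0.131,0],[0,0,0],0.5],[[0.153,-0.263,0],[0,0,0],0.5],[[0.23,-0.394,0],[0,0,0],0.5],[[0.306,-0.526,0],[0,0,0],0.5],[[0.306,-0.526,0],[0,0,0],0.5]]'

```text
time_s: 1.4
ee_pos: [0.5352, 0.1006, 0.2313]
orientation: [[-0.977, 0.212, 0.002], [0.212, 0.977, -0.003], [-0.003, -0.003, -1.0]]
wrist_force: [-0.5, 0.5, 0.5]
grip_width: 0.5
finger_force: 0.0
```

Request:
play_rows --motion '[[[0.077,-0.131,0],[0,0,0],0.5],[[0.153,-0.263,0],[0,0,0],0.5],[[0.23,-0.394,0],[0,0,0],0.5],[[0.306,-0.526,0],[0,0,0],0.5],[[0.383,-0.66,0],[0,0,0],0.5]]'

```text
time_s: 1.82
ee_pos: [0.6284, -0.0597, 0.2309]
orientation: [[-0.979, 0.206, -0.001], [0.206, 0.979, 0.001], [0.001, 0.0, -1.0]]
wrist_force: [0.9, -0.3, -0.0]
grip_width: 0.501
finger_force: 0.0
```

Request:
play_rows --motion '[[[0,0,-0.1],[0,0,0],0.5],[[0,0,-0.12],[0,0,0],0.5],[[0,0,-0.12],[0,0,0],0.5]]'

```text
time_s: 2.07
ee_pos: [0.6254, -0.0579, 0.1975]
orientation: [[-0.978, 0.207, -0.008], [0.207, 0.978, 0.002], [0.008, 0.001, -1.0]]
wrist_force: [-0.1, 1.3, -1.1]
grip_width: 0.498
finger_force: 0.0
```

Run:
```python
from station import robot
from h import *
f=robot.grab_frame("wrist");pickle.dump(f,open("wrist1.pkl","wb"));o=robot.get_obs();print(o["ee_pos"],o["grip_width"])
im=f["frame"].copy()
cv2.imwrite("pics/wrist1.png",im[...,::-1])
y=np.radians(-11.9)
print(proj(f,fw([[.038,.05,.088],[.038,-.05,.088],[.038,0,.104]],(.567,-.047),y)).round().tolist(), proj(f,[o["ee_pos"]]))
```

```text
[ 0.62622451 -0.05743341  0.19916625] 0.5013311398918939
[[377.0, 169.0], [260.0, 169.0], [319.0, 173.0]] [[321.45672893 255.25533934]]
```

View pics/wrist1.png

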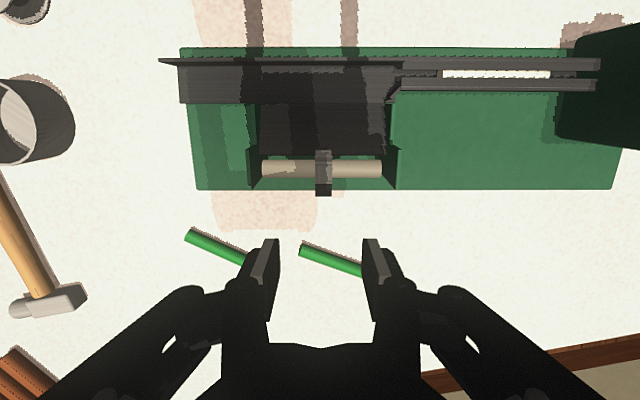

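The wrist view shows the spare rod from (262,169) to (382,169) with the clip at (323,170). That puts the clip about 3 mm further along +y than estimated, with yaw and x correct. I'll lower the fingers behind the rod, one each side of the clip.

Request:
play_rows --motion '[[[0,0.008,-0.13],[0,0,0],0.5],[[0,0.008,-0.26],[0,0,0],0.5],[[0,0.008,-0.39],[0,0,0],0.5],[[0,0.008,-0.52],[0,0,0],0.5],[[0,0.008,-0.52],[0,0,0],0.5]]'

```text
time_s: 2.53
ee_pos: [0.6229, -0.054, 0.0647]
orientation: [[-0.979, 0.204, -0.011], [0.204, 0.979, 0.002], [0.011, 0.0, -1.0]]
wrist_force: [4.3, -0.2, -4.0]
grip_width: 0.498
finger_force: 2.0
```

Request:
play_rows --motion '[[[0,0,0],[0,0,0],0.5]]'

```text
time_s: 2.62
ee_pos: [0.6265, -0.055, 0.0703]
orientation: [[-0.979, 0.204, -0.004], [0.204, 0.979, 0.001], [0.004, 0.0, -1.0]]
wrist_force: [0.0, -0.9, 0.3]
grip_width: 0.502
finger_force: 0.0
```

Run:
```python
from station import robot
from h import *
f=robot.grab_frame("wrist");o=robot.get_obs();print(o["ee_pos"],o["grip_width"],o["wrist_force"])
a=cv2.resize(f["frame"][:300,140:540],None,fx=2,fy=2);cv2.imwrite("pics/wrist2.png",a[...,::-1])
```

```text
[ 0.6285258  -0.05563093  0.07272521] 0.5043344651863761 [ 0.62064083  0.04963602 -0.20823353]
```

View pics/wrist2.png

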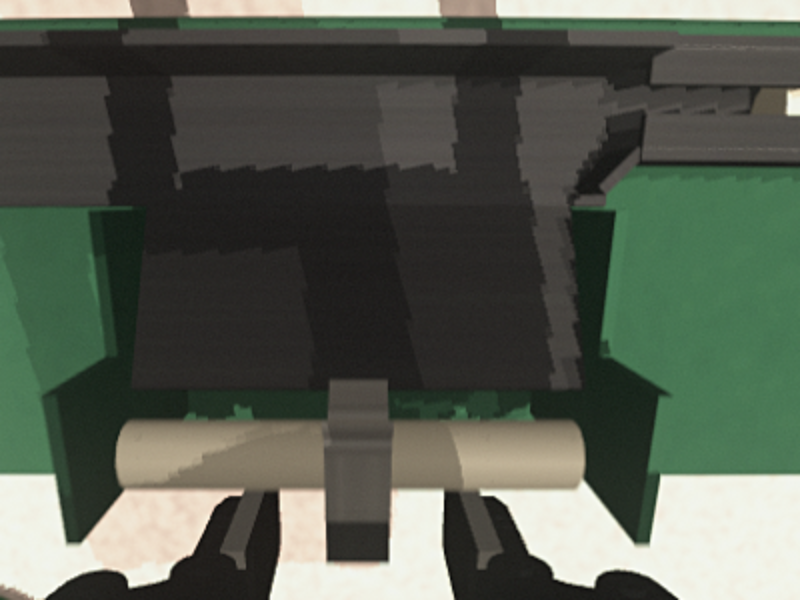

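The fingers are behind the rod, either side of the clip, rod at crop rows 420–488. Pulling along the feeder's -x.

Request:
play_rows --motion '[[[-0.008,0.0015,0],[0,0,0],0.5],[[-0.016,0.003,0],[0,0,0],0.5],[[-0.023,0.005,0],[0,0,0],0.5],[[-0.031,0.0065,0],[0,0,0],0.5],[[-0.039,0.008,0],[0,0,0],0.5]]'

```text
time_s: 3.08
ee_pos: [0.6225, -0.0554, 0.0741]
orientation: [[-0.978, 0.206, 0.011], [0.206, 0.978, -0.002], [-0.011, 0.001, -1.0]]
wrist_force: [9.7, -1.7, -1.2]
grip_width: 0.499
finger_force: 4.6
```

Request:
play_rows --motion '[[[-0.008,0.0015,0],[0,0,0],0.5],[[-0.016,0.003,0],[0,0,0],0.5],[[-0.023,0.005,0],[0,0,0],0.5]]'

```text
time_s: 3.33
ee_pos: [0.6206, -0.0551, 0.0751]
orientation: [[-0.978, 0.207, 0.02], [0.207, 0.978, -0.004], [-0.02, 0.001, -1.0]]
wrist_force: [14.6, -2.1, -3.3]
grip_width: 0.497
finger_force: 7.0
```

Run:
```python
from station import robot
from h import *
f=robot.grab_frame("wrist");o=robot.get_obs();print(o["ee_pos"],o["grip_width"],o["wrist_force"])
w=cv2.inRange(cv2.cvtColor(f["frame"],cv2.COLOR_RGB2HSV),(10,40,90),(30,130,230))[:250,190:445]
n,l,s,c=cv2.connectedComponentsWithStats(w)
for i in range(1,n):
    if s[i,4]>100:print(s[i]+[190,0,0,0,0],c[i])
cv2.imwrite("pics/wrist3.png",cv2.resize(f["frame"][:300,140:540],None,fx=2,fy=2)[...,::-1])
```

```text
[ 0.62006257 -0.05501874  0.07505844] 0.4972905602887195 [11.81375375 -1.72356019 -2.51478243]
[193   0  78  17 510] [31.37647059  8.46666667]
[357   0  31  16 445] [182.03820225   7.49438202]
[ 205  214  226   36 6737] [126.55143239 230.61154817]
```

Request:
play_rows --motion '[[[-0.008,0.0015,0],[0,0,0],0.5],[[-0.016,0.003,0],[0,0,0],0.5],[[-0.023,0.005,0],[0,0,0],0.5]]'

```text
time_s: 3.63
ee_pos: [0.6084, -0.0527, 0.073]
orientation: [[-0.978, 0.206, 0.003], [0.206, 0.978, -0.001], [-0.003, -0.0, -1.0]]
wrist_force: [-1.6, -0.6, 0.6]
grip_width: 0.499
finger_force: 0.0
```

Request:
play_rows --motion '[[[-0.008,0.0015,0],[0,0,0],0.5],[[-0.016,0.003,0],[0,0,0],0.5],[[-0.023,0.005,0],[0,0,0],0.5]]'

```text
time_s: 3.88
ee_pos: [0.5998, -0.0507, 0.0707]
orientation: [[-0.979, 0.206, -0.002], [0.206, 0.979, 0.0], [0.002, -0.0, -1.0]]
wrist_force: [-0.1, 0.6, 0.3]
grip_width: 0.499
finger_force: 0.0
```

```bash
cat > look.py <<'E'
from station import robot
from h import *
import sys
f=robot.grab_frame("wrist");o=robot.get_obs();print(o["time_s"],o["ee_pos"],o["grip_width"],o["wrist_force"])
w=cv2.inRange(cv2.cvtColor(f["frame"],cv2.COLOR_RGB2HSV),(10,40,90),(30,130,230))[:250,190:445]
n,l,s,c=cv2.connectedComponentsWithStats(w)
for i in range(1,n):
    if s[i,4]>100:print(s[i]+[190,0,0,0,0],c[i])
cv2.imwrite(f"pics/{sys.argv[1]}.png",cv2.resize(f["frame"][:300,140:540],None,fx=2,fy=2)[...,::-1])
E
python3 look.py wrist4
```

```text
3.9333 [ 0.59956225 -0.05051923  0.07061641] 0.5011275390727461 [-0.00895969  0.8172916  -0.02580748]
[ 190    0  130   57 1711] [34.26300409 29.32963179]
[ 357    0   31   57 1526] [182.48230668  27.35321101]
[ 215   88  189   30 5310] [120.32259887 102.52730697]
```

Request:
play_rows --motion '[[[0,0,0.13],[0,0,0],0.5],[[0,0,0.26],[0,0,0],0.5],[[0,0,0.39],[0,0,0],0.3],[[0,0,0.39],[0,0,0],0.1],[[0,0,0.39],[0,0,0],0]]'

```text
time_s: 4.35
ee_pos: [0.6031, -0.0513, 0.172]
orientation: [[-0.979, 0.206, 0.006], [0.206, 0.979, -0.001], [-0.006, 0.0, -1.0]]
wrist_force: [-0.8, 0.8, -0.7]
grip_width: 0.081
finger_force: 0.0
```

Request:
play_rows --motion '[[[0,0,0],[0,0,0],0],[[0,0,0],[0,0,0],0]]'

```text
time_s: 4.52
ee_pos: [0.5996, -0.0506, 0.1668]
orientation: [[-0.979, 0.206, -0.004], [0.206, 0.979, 0.001], [0.004, -0.0, -1.0]]
wrist_force: [-0.1, -0.5, -0.7]
grip_width: 0.004
finger_force: 0.0
```

```bash
python3 look.py wrist5
python3 - <<'E'
from station import robot
from h import *
f=robot.grab_frame("wrist");o=robot.get_obs()
O=(.5676,-.0441);y=np.radians(-11.9)
w=cv2.inRange(cv2.cvtColor(f["frame"],cv2.COLOR_RGB2HSV),(8,30,80),(32,140,240))
n,l,s,c=cv2.connectedComponentsWithStats(w)
R=np.array([[np.cos(y),-np.sin(y)],[np.sin(y),np.cos(y)]])
for i in range(1,n):
    if s[i,4]>300:
        p=np.argwhere(l==i)[:,::-1].astype(np.float32);b=cv2.boxPoints(cv2.minAreaRect(p));W=onz(f,b,.041)[:,:2]
        print(s[i],np.round(1000*(W-O)@R,1).tolist())
print(proj(f,fw([[-.042,.05,.039],[-.042,-.05,.039],[-.041,.07,.054]],O,y)).round().tolist())
E
```

```text
4.5667 [ 0.5995084  -0.05057549  0.16655542] -0.001710321993461955 [ 0.53570749 -0.9619946  -1.29752239]
[ 191    0  124   72 1489] [59.5889859  37.66554735]
[ 343    0   21   72 1308] [162.67966361  35.08256881]
[ 254   94  120   18 2141] [123.2503503  102.47361046]
[  0   0  27  48 512] [[-88.4, -266.2], [-123.9, -243.1], [-119.1, -227.6], [-83.4, -250.1]]
[ 182    0  153   73 7489] [[-119.8, -108.2], [-119.9, 10.4], [-67.4, 11.5], [-66.9, -114.5]]
[ 343    0   22   72 1371] [[-119.2, 17.8], [-119.3, 34.2], [-67.4, 36.3], [-67.4, 18.9]]
[ 575   35   65   38 1332] [[-85.3, 204.0], [-101.2, 258.2], [-80.9, 271.1], [-64.4, 215.7]]
[ 254   94  120   19 2180] [[-49.3, -55.9], [-49.3, 44.7], [-34.5, 45.4], [-34.5, -56.8]]
[  0  98  54  43 320] [[-42.8, -281.6], [-53.2, -271.0], [-22.4, -228.7], [-11.3, -239.1]]
[  0 136  13  60 470] [[-15.1, -287.3], [-15.1, -276.1], [40.4, -293.1], [40.4, -305.0]]
[  7 151  48  41 504] [[30.1, -299.4], [-3.4, -242.4], [11.3, -235.3], [46.0, -292.8]]
[249 205  82  32 451] [[67.0, -68.5], [46.2, 7.4], [75.6, 14.8], [97.7, -63.4]]
[244 223  66  17 770] [[83.2, -74.3], [66.4, -72.5], [68.7, -10.3], [85.5, -11.0]]
[   0  237   75  116 3480] [[229.8, -368.4], [84.3, -319.4], [83.8, -243.1], [227.5, -279.9]]
[ 574  369   66   31 1537] [[252.3, 295.4], [254.5, 375.0], [302.7, 391.6], [299.8, 308.4]]
[[378.0, 103.0], [262.0, 103.0], [406.0, 104.0]]
```

View pics/wrist5.png

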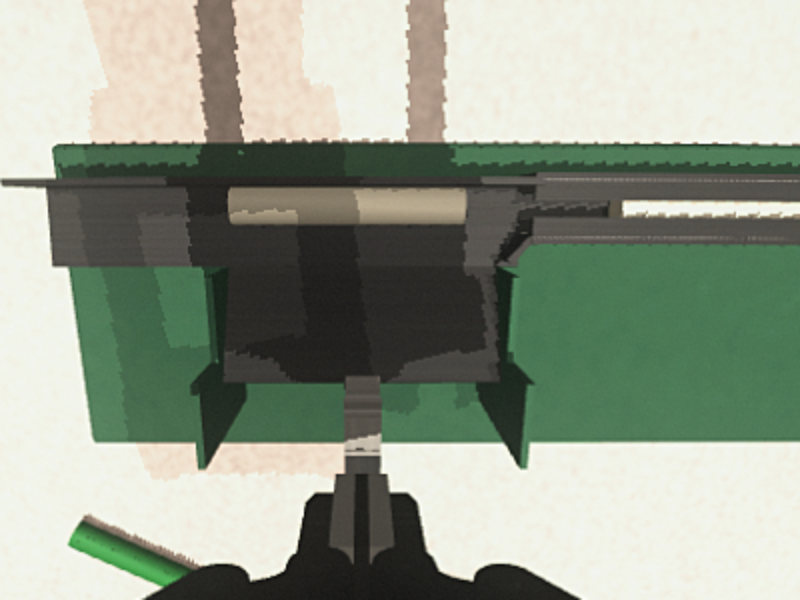

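The rod lies in the trough against the wall, crop (228–466, 188–223), spanning feeder y −56 to +45. The fingers are shut; next I'll go behind its −y end.

Request:
play_rows --motion '[[[-0.115,-0.106,0],[0,0,0],0],[[-0.23,-0.212,0],[0,0,0],0],[[-0.343,-0.317,0],[0,0,0],0],[[-0.343,-0.317,0],[0,0,0],0],[[-0.343,-0.317,0],[0,0,0],0]]'

```text
time_s: 5.03
ee_pos: [0.5134, -0.1309, 0.1673]
orientation: [[-0.978, 0.209, -0.003], [0.209, 0.978, 0.001], [0.003, 0.001, -1.0]]
wrist_force: [0.7, -0.6, -0.2]
grip_width: -0.001
finger_force: 0.0
```

Request:
play_rows --motion '[[[0,0,-0.15],[0,0,0],0],[[0,0,-0.3],[0,0,0],0],[[0,0,-0.4],[0,0,0],0],[[0,0,-0.4],[0,0,0],0],[[0,0,-0.4],[0,0,0],0]]'

```text
time_s: 5.45
ee_pos: [0.5143, -0.1288, 0.0669]
orientation: [[-0.979, 0.205, -0.004], [0.205, 0.979, 0.002], [0.005, 0.001, -1.0]]
wrist_force: [0.5, 0.0, -0.2]
grip_width: 0.001
finger_force: 0.0
```

```bash
python3 look.py wrist6
python3 - <<'E'
from station import robot
import numpy as np
p=robot.get_obs()["ee_pos"];y=np.radians(-11.9);R=np.array([[np.cos(y),-np.sin(y)],[np.sin(y),np.cos(y)]])
print((p[:2]-[.5676,-.0441])@R)
E
```

```text
5.5 [ 0.51621645 -0.12966373  0.06899329] -7.558412091161369e-05 [ 0.55250605 -0.14574156  0.10345945]
[  209     0   205   201 21242] [110.17639582 104.20257038]
[382 225  63  10 389] [214.62210797 229.93573265]
[-0.03263567 -0.09432038]
```

View pics/wrist6.png

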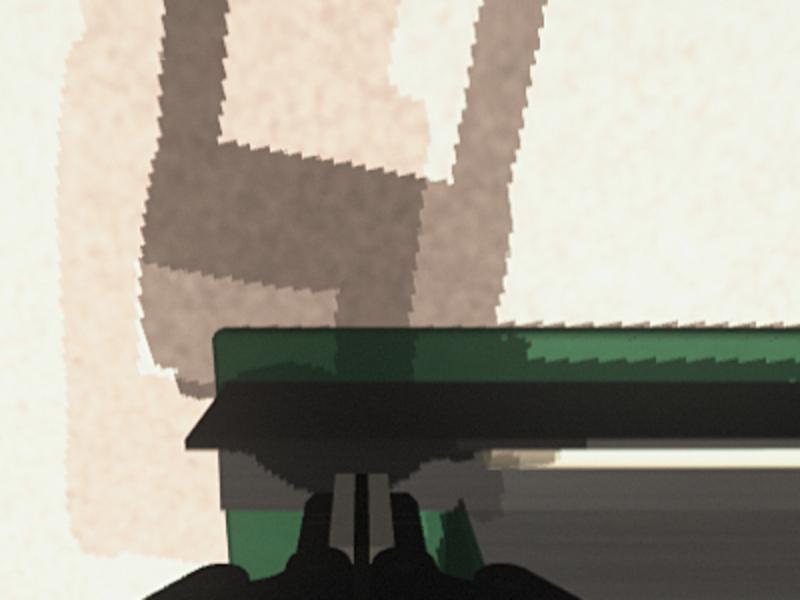

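The tips are inside the trough, clear of the wall (pad edge row 474, wall edge row 449). I'll lower and push along +y.

Request:
play_rows --motion '[[[-0.008,0.002,-0.06],[0,0,0],0],[[-0.008,0.002,-0.12],[0,0,0],0],[[-0.008,0.002,-0.12],[0,0,0],0],[[-0.008,0.002,-0.12],[0,0,0],0]]'

```text
time_s: 5.83
ee_pos: [0.5148, -0.1298, 0.0404]
orientation: [[-0.979, 0.206, 0.002], [0.206, 0.979, -0.001], [-0.002, -0.0, -1.0]]
wrist_force: [0.1, -0.0, 0.2]
grip_width: 0.001
finger_force: 0.0
```

Request:
play_rows --motion '[[[0.008,0.04,0],[0,0,0],0],[[0.016,0.08,0],[0,0,0],0],[[0.025,0.118,0],[0,0,0],0],[[0.033,0.157,0],[0,0,0],0],[[0.033,0.157,0],[0,0,0],0]]'

```text
time_s: 6.25
ee_pos: [0.5233, -0.0886, 0.0401]
orientation: [[-0.979, 0.204, 0.003], [0.204, 0.979, -0.0], [-0.003, 0.0, -1.0]]
wrist_force: [0.4, 1.3, 2.9]
grip_width: 0.001
finger_force: 2.3
```

Request:
play_rows --motion '[[[0.004,0.02,0],[0,0,0],0],[[0.008,0.04,0],[0,0,0],0],[[0.012,0.059,0],[0,0,0],0],[[0.016,0.078,0],[0,0,0],0],[[0.021,0.098,0],[0,0,0],0]]'

```text
time_s: 6.67
ee_pos: [0.528, -0.0669, 0.0401]
orientation: [[-0.979, 0.205, 0.002], [0.205, 0.979, -0.003], [-0.002, -0.002, -1.0]]
wrist_force: [-1.5, -3.6, 6.6]
grip_width: 0.002
finger_force: 4.6
```

Request:
play_rows --motion '[[[0,0,0.01],[0,0,0],0],[[0,0,0.01],[0,0,0],0]]'

```text
time_s: 6.83
ee_pos: [0.5269, -0.0655, 0.0415]
orientation: [[-0.979, 0.206, -0.0], [0.206, 0.979, 0.0], [0.0, 0.0, -1.0]]
wrist_force: [0.4, 0.4, -0.6]
grip_width: -0.003
finger_force: 0.0
```

```bash
cat > look2.py <<'E'
from station import robot
from h import *
import sys
o=robot.get_obs();y=np.radians(-11.9);R=np.array([[np.cos(y),-np.sin(y)],[np.sin(y),np.cos(y)]])
print(o["time_s"],"feeder xy",(o["ee_pos"][:2]-[.5676,-.0441])@R,o["ee_pos"][2],o["wrist_force"],"along",o["wrist_force"][:2]@R)
f=robot.grab_frame("wrist");t=robot.grab_frame("top");s=robot.grab_frame("side")
z=np.zeros((600,800,3),np.uint8)
z[:300]=cv2.resize(f["frame"][150:300,240:640],None,fx=2,fy=2)
z[300:,:400]=cv2.resize(t["frame"][130:230,150:283],(400,300));z[300:,400:]=cv2.resize(s["frame"][180:300,170:330],(400,300))
cv2.imwrite(f"pics/{sys.argv[1]}.png",z[...,::-1])
E
python3 look2.py p7
```

```text
6.8333 feeder xy [-0.03543268 -0.02936713] 0.04147640793468258 [ 0.41305357  0.35817036 -0.59183303] along [0.3303204  0.43564629]
```

View pics/p7.png

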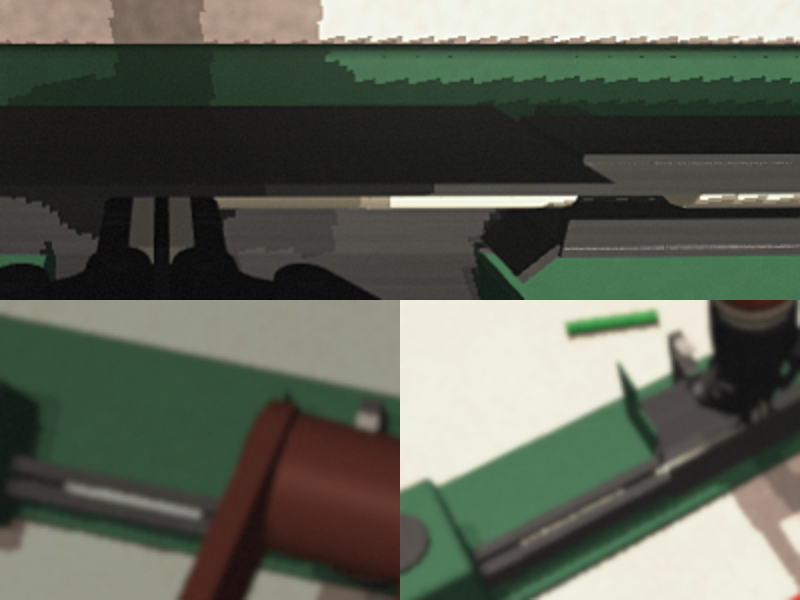

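The rod lies straight ahead of the fingertips and is entering the mouth (upper strip, x 215–575, row 200). I'll continue.

Request:
play_rows --motion '[[[0.004,0.02,0],[0,0,0],0],[[0.008,0.04,0],[0,0,0],0],[[0.012,0.059,0],[0,0,0],0],[[0.016,0.078,0],[0,0,0],0],[[0.021,0.098,0],[0,0,0],0]]'

```text
time_s: 7.4
ee_pos: [0.5321, -0.0407, 0.0412]
orientation: [[-0.979, 0.206, -0.0], [0.206, 0.979, 0.0], [0.0, 0.0, -1.0]]
wrist_force: [0.4, -0.2, -0.1]
grip_width: 0.003
finger_force: 0.1
```

Request:
play_rows --motion '[[[0.003,0.016,0],[0,0,0],0],[[0.006,0.031,0],[0,0,0],0],[[0.01,0.047,0],[0,0,0],0],[[0.013,0.063,0],[0,0,0],0],[[0.016,0.078,0],[0,0,0],0]]'

```text
time_s: 7.82
ee_pos: [0.5362, -0.0215, 0.0413]
orientation: [[-0.979, 0.206, -0.0], [0.206, 0.979, -0.0], [0.0, -0.0, -1.0]]
wrist_force: [0.7, -0.2, 0.4]
grip_width: -0.001
finger_force: 0.1
```

Request:
play_rows --motion '[[[0.002,0.01,0],[0,0,0],0],[[0.004,0.02,0],[0,0,0],0],[[0.006,0.029,0],[0,0,0],0]]'

```text
time_s: 8.07
ee_pos: [0.5377, -0.0144, 0.0413]
orientation: [[-0.979, 0.206, -0.0], [0.206, 0.979, -0.0], [0.0, -0.0, -1.0]]
wrist_force: [0.3, -0.5, -0.1]
grip_width: 0.003
finger_force: 0.1
```

Request:
play_rows --motion '[[[0.0016,0.008,0],[0,0,0],0],[[0.0033,0.016,0],[0,0,0],0],[[0.005,0.023,0],[0,0,0],0],[[0.0066,0.031,0],[0,0,0],0]]'

```text
time_s: 8.4
ee_pos: [0.5393, -0.0068, 0.0413]
orientation: [[-0.979, 0.206, -0.0], [0.206, 0.979, -0.0], [0.0, -0.0, -1.0]]
wrist_force: [-0.1, -0.1, -0.3]
grip_width: -0.001
finger_force: 0.1
```

Request:
play_rows --motion '[[[0.0016,0.008,0],[0,0,0],0],[[0.0033,0.016,0],[0,0,0],0]]'

```text
time_s: 8.57
ee_pos: [0.5401, -0.0028, 0.0413]
orientation: [[-0.979, 0.206, -0.0], [0.206, 0.979, -0.0], [-0.0, -0.0, -1.0]]
wrist_force: [0.9, 0.1, -0.4]
grip_width: -0.0
finger_force: 0.1
```

```bash
python3 look2.py p8
```

```text
8.5667 feeder xy [-0.03539207  0.03477891] 0.04129526503827287 [ 0.94394352  0.11383877 -0.44455346] along [0.90018319 0.30603736]
```

View pics/p8.png

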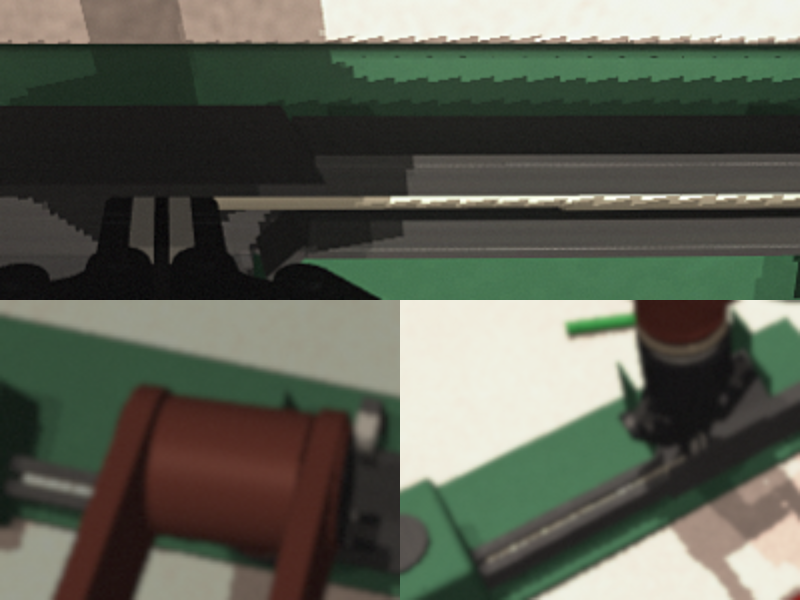

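Both rods are in line in the slot with no stop felt yet. I'll creep on until the force rises.

Request:
play_rows --motion '[[[0.0016,0.008,0],[0,0,0],0],[[0.0033,0.016,0],[0,0,0],0],[[0.0033,0.016,0],[0,0,0],0]]'

```text
time_s: 8.97
ee_pos: [0.541, 0.0014, 0.0413]
orientation: [[-0.979, 0.206, 0.0], [0.206, 0.979, 0.0], [-0.0, 0.0, -1.0]]
wrist_force: [0.4, -0.4, 0.2]
grip_width: -0.001
finger_force: 0.0
```

Request:
play_rows --motion '[[[0.0016,0.008,0],[0,0,0],0],[[0.0033,0.016,0],[0,0,0],0],[[0.0033,0.016,0],[0,0,0],0]]'

```text
time_s: 9.22
ee_pos: [0.5418, 0.0054, 0.0413]
orientation: [[-0.979, 0.206, 0.0], [0.206, 0.979, 0.0], [0.0, 0.0, -1.0]]
wrist_force: [0.1, -0.3, -0.7]
grip_width: 0.002
finger_force: 0.0
```

Request:
play_rows --motion '[[[0.0016,0.008,0],[0,0,0],0],[[0.0016,0.008,0],[0,0,0],0]]'

```text
time_s: 9.38
ee_pos: [0.542, 0.0065, 0.0413]
orientation: [[-0.979, 0.205, -0.0], [0.205, 0.979, -0.002], [0.0, -0.002, -1.0]]
wrist_force: [-0.4, -3.2, -0.9]
grip_width: -0.002
finger_force: 1.7
```

Request:
play_rows --motion '[[[0.0016,0.008,0],[0,0,0],0],[[0.0025,0.012,0],[0,0,0],0],[[0.0025,0.012,0],[0,0,0],0]]'

```text
time_s: 9.63
ee_pos: [0.5421, 0.0068, 0.0412]
orientation: [[-0.979, 0.203, -0.002], [0.203, 0.979, -0.007], [0.001, -0.007, -1.0]]
wrist_force: [-2.3, -10.7, 1.1]
grip_width: 0.002
finger_force: 5.8
```

Request:
play_rows --motion '[[[0.0016,0.008,0],[0,0,0],0],[[0.0025,0.012,0],[0,0,0],0],[[0.0025,0.012,0],[0,0,0],0]]'

```text
time_s: 9.88
ee_pos: [0.5422, 0.0072, 0.0412]
orientation: [[-0.979, 0.202, -0.003], [0.202, 0.979, -0.011], [0.001, -0.012, -1.0]]
wrist_force: [-4.9, -17.9, 1.4]
grip_width: -0.004
finger_force: 9.7
```

That's a hard stop at 18 N. I'll back off, lift and check.

Request:
play_rows --motion '[[[-0.01,-0.05,0],[0,0,0],0],[[-0.025,-0.12,0],[0,0,0],0],[[-0.025,-0.12,0.15],[0,0,0],0],[[-0.025,-0.12,0.3],[0,0,0],0],[[-0.025,-0.12,0.44],[0,0,0],0]]'

```text
time_s: 10.3
ee_pos: [0.5367, -0.0168, 0.1522]
orientation: [[-0.978, 0.207, -0.001], [0.207, 0.978, 0.002], [0.001, 0.001, -1.0]]
wrist_force: [0.3, -0.3, 0.3]
grip_width: -0.003
finger_force: 0.0
```

Request:
play_rows --motion '[[[0.1,0,0.05],[0,0,0],0],[[0.2,0,0.1],[0,0,0],0],[[0.2,0,0.1],[0,0,0],0],[[0.2,0,0.1],[0,0,0],0],[[0.2,0,0.1],[0,0,0],0]]'

```text
time_s: 10.72
ee_pos: [0.586, -0.0165, 0.1752]
orientation: [[-0.979, 0.206, -0.002], [0.206, 0.979, 0.001], [0.003, 0.0, -1.0]]
wrist_force: [-0.4, 0.1, -0.4]
grip_width: -0.001
finger_force: 0.0
```

Run:
```python
from station import robot
from h import *
f=robot.grab_frame("wrist");o=robot.get_obs();print(o["time_s"],o["ee_pos"],o["wrist_force"])
O=(.5676,-.0441);y=np.radians(-11.9)
P=[[-.042,.05,.047],[-.042,.07,.054],[-.041,.15,.047],[-.041,.25,.047]]
print(proj(f,fw(P,O,y)).round(1).tolist())
a=cv2.resize(f["frame"][20:220,240:506],(800,600));cv2.imwrite("pics/w9.png",a[...,::-1])
```

```text
10.7667 [ 0.58538702 -0.01644     0.17466508] [-0.68454966 -0.04034659 -0.38343535]
[[342.1, 126.6], [366.0, 127.3], [455.2, 128.0], [566.2, 128.7]]
```

View pics/w9.png

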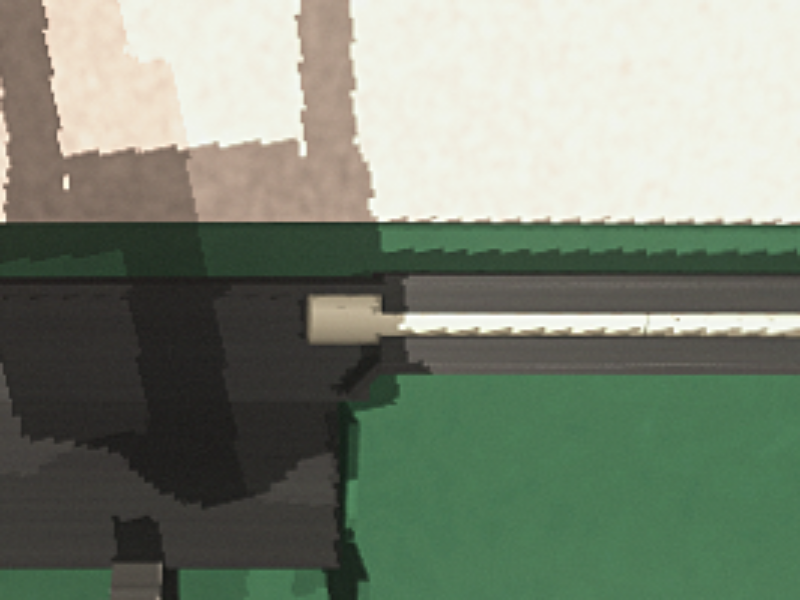

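The tail sits at pixel 342 and the joint between the rods at 455, matching the fully-home predictions of 342.1 and 455.2. The gripper is clear, so I'm handing in.

```bash
python3 -c "
from station import robot
print(robot.close_job())"
```

```text
the job is handed in; nothing more can be done
None
```

I snapped the spare rod out of the clip into the trough and pushed both rods into the tube to a hard stop. The last picture shows both fully home to within about a millimetre, and I handed the job in with the gripper clear at about 11 s; no verdict was returned.

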